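# Switch off the power strip and show what plugs in where

## Task

Show a new colleague how to plug in the spare charger: first switch the power strip off by pressing down the raised end of its rocker switch so that it stays down. Then, with the fingertips pointing straight down, point at the middle of the larger of the two white chargers lying loose on the desk, from two or three centimetres above it, for two seconds, and after that point in the same way, for two seconds, at the one free socket of the strip, and finish there, still pointing. Do not touch or pick up the chargers, the plugged-in adapters or the free socket, and leave everything else on the desk where it is.

Things in the scene. Friction and masses are not known exactly. Their poses are not given: they have to be found in the camera images.
- strip: white power strip screwed to the desk, 58 (x) x 300 (y) x 34 mm high; origin at the centre of its underside; long axis = its y. Along its top, from -y to +y: four socket places at y = -115, -65, -15 and +35 mm (three carry an adapter, one is free, which one varies), then the rocker switch, pivot at y = +112 mm
- rocker (a joint): angle of the grey rocker switch near the +y end of the strip, rad: -0.18 = on, the end at the strip's +y tip stands raised; +0.18 = off, that end is fully down. A 24 x 44 x 6 mm plate that tips about the strip's x axis, pivot 40 mm above the desk; starts on (-0.18 to -0.13); no spring, it stays where it is left (friction, about 2 N at the end). A force of 6 N takes it to its stop
- rocker_press (a point): point on the top face of the rocker, 16 mm from its pivot towards the strip's +y tip: where to press straight down. It descends about 5 mm, from 46 to 40 mm above the desk
- free_socket_top (a point): centre of the free socket's face, 36 mm above the desk: a grey flat plate 42 x 40 mm with two dark slots and a small round hole, nothing plugged in. Neighbouring places are 50 mm away along the strip
- free_socket: the plate of the free socket, 42 x 40 x 2 mm, fixed on the strip; origin under its centre
- charger_large_top (a point): centre of the top face of the larger loose charger, 32 mm above the desk
- charger_large: the larger loose charger: white block 72 (x) x 52 (y) x 32 mm high with two flat steel prongs 16 mm long from its -x face, lying on the desk to the left or the right of the strip, nearer the robot; origin at the centre of its underside
- charger_small: the smaller loose charger: white block 40 (x) x 34 (y) x 28 mm high with the same prongs, on the other side; origin at the centre of its underside
- adapter_square: square white adapter plugged into the strip, 34 x 34 mm; its top is 70 mm above the desk; origin under its centre, on the strip's top 34 mm above the desk
- adapter_round: round white adapter plugged into the strip, diameter 34 mm; its top is 66 mm above the desk; origin as for the square one
- adapter_long: black adapter plugged into the strip, 52 mm across the strip x 30 mm; its top is 62 mm above the desk; origin as for the square one
- notes: loose block of notepaper, 75 x 75 x 22 mm, origin under its centre
- mouse: loose black computer mouse, 98 x 56 x 34 mm, origin under its centre
- stapler: loose stapler, 120 x 34 x 38 mm, origin under its centre
- mug: loose white mug, diameter 80 mm, 92 mm high, origin under its centre
- memory_stick: loose black memory stick, 55 x 18 x 9 mm, origin under its body

How it is judged:
On the way, in this order (a step that is already met when the one before it is completed fails the run):
1. the rocker switch is pressed over to off (beyond 0.12 rad) (value of joint rocker above 0.12 rad), for 0.2 s.
2. the tool points at the larger loose charger for 1.5 s: TCP within 20 mm of its middle, 22 to 75 mm above its top, fingers within 30 degrees of straight down (value of joint rocker above 0.12 rad and horizontal distance between the grasp point and charger_large_top below 0.02 m and z of the grasp point in the frame of charger_large_top between 0.022 and 0.075 m and angle between the grasp point's own z axis and vertical above 2.6 rad), for 1.5 s.
3. the tool points at the free socket for 1.5 s: TCP within 17 mm of its middle, 22 to 75 mm above its face, fingers within 30 degrees of straight down (value of joint rocker above 0.12 rad and horizontal distance between the grasp point and free_socket_top below 0.017 m and z of the grasp point in the frame of free_socket_top between 0.022 and 0.075 m and angle between the grasp point's own z axis and vertical above 2.6 rad), for 1.5 s.
At the end, for the whole second after the job is handed in: The rocker is off (beyond 0.12 rad), the TCP is still within 17 mm of the free socket's middle and 22 to 75 mm above its face, fingers within 30 degrees of straight down, and every loose thing is at rest within 10 mm of where it started (all of step 3 and distance of each of charger_large, charger_small, notes, mouse, stapler, mug, memory_stick from where it was at the start of the episode below 0.01 m and linear speed of each of charger_large, charger_small, notes, mouse, stapler, mug, memory_stick below 0.02 m/s); the robot touches nothing.
It fails at once if a loose charger is touched, pushed or lifted (contact force between any of the fingers, the arm and charger_large above 0.5 N or contact force between any of the fingers, the arm and charger_small above 0.5 N or distance of any of charger_large, charger_small from where it was at the start of the episode above 0.01 m).
It fails at once if the free socket is touched (contact force between any of the fingers, the arm and free_socket above 0.5 N).
It fails at once if a plugged-in adapter is touched (contact force between any of the fingers, the arm and adapter_square above 0.5 N or contact force between any of the fingers, the arm and adapter_round above 0.5 N or contact force between any of the fingers, the arm and adapter_long above 0.5 N).
It fails at once if another thing on the desk is moved by more than 10 mm (distance of any of notes, mouse, stapler, mug, memory_stick from where it was at the start of the episode above 0.01 m).
It also fails if it takes over 48 s, if anything falls off the work surface, if the arm or the gripper's body presses on something with over 40 N, if the wrist force passes 120 N, or if a joint passes its speed limit or range.

## Robot

A 7-joint arm with a two-finger parallel gripper is mounted at the origin on the work surface. World frame = base frame: x ahead of the robot, y to its left, z up, the work surface at z = 0. Lengths are in m, angles in rad, forces in N, time in s.
With the tool pointing down it reaches from about 0.4 to 0.9 m from the base axis. Payload 5.5 kg.
Tool frame: the origin (TCP) lies between the finger pads, 19 mm behind the fingertips; this is the grasp point; z points along the fingers, y is the line along which they close (so a half turn about z gives the same grasp; the last joint's range is limited). The gripper opens to 85 mm and grips with 20 to 120 N. Pads are 22 mm wide; open, the fingers measure 114 mm over their backs; the gripper's body (76 mm by 85 mm) begins 54 mm behind the grasp point. The pads swing forward as they close: fully open they stand 13 mm farther back than shut.
Start: joints at [1.496, 0.501, -0.427, 1.55, 0.221, 1.138, -0.21], TCP at [0.215, -0.613, 0.25] pointing down, gripper open.
Joint ranges: [-2.88, 2.88], [-0.31, 2.03], [-1.54, 1.56], [0.2, 2.42], [-1.41, 4.55], [0.19, 2.02], [-2.57, 2.57]. Speed limits (rad/s): [2.57, 2.57, 3.14, 3.14, 3.14, 3.14, 3.14].

## Interface

Orientations are given as a rotation vector (axis times angle).
In Python, from cell import r gives the robot as it stands. The module is installed in compiled form; this text tells all that it offers.
- The arm moves only by the tool servo_tool, never from a script. Its argument "moves" is a list that holds one entry, the list of rows, each a list of 7 numbers: the shift along the world's x, y, z in mm, then the turn, a rotation vector about the world's x, y, z in rad, then the closure, from 0 (fully open) to 1 (shut). In form: [[[tx, ty, tz, wx, wy, wz, hand], ...]]. A call has exactly 8 rows; each row is the pose to reach, as a shift and turn from the pose commanded when the call began; what a row does not reach only later rows make up. A row lasts 1/12 s, in which the tool goes at most 41.7 mm and 7.16 degrees, less where a joint would pass 70% of its speed; a pose out of reach is approached as far as the arm can. A call with a gripper value outside its range is refused whole. The fingers move at their own pace and stop on an object; "grip_force" is the grip in N (left out, the last holds). Time passes only in rows, so rows that repeat a pose let the fingers close, or fill a call up. It gives the time, the measured TCP pose, the force, the opening and the grip force at its end, in the units of the state.
- r.get_state(): the state, without advancing time (a new reading comes with each control period).
- r.grab_frame(name): name is "scene" or "top"; returns a dict with "img" (384x512x3 uint8, blue, green, red), "fovy" (degrees; the focal length in pixels is half the picture's height over the tangent of half this angle, whatever the lens; pixels are square), "cx", "cy" (the principal point, pixels), "origin" and "attitude" of the camera in the world. Camera axes: x right, y up, looking along -z (the intrinsics and any distortion apply to the point x, -y, -z); pixel columns grow to the right and rows downward; lengths in m; the calibration is good to about 2 mm. A picture is of the moment at which its call begins. There is no depth.
- r.finish_job(): hands the job in; it is judged then, once.
Trained networks look in the newest picture that a camera, given by its name, has taken for a name from the list of things; names that differ only in an ending like _2 or _b are one class to them, and where a whole thing is asked for, a point or a joint stands for the part that bears it (a point fixed in the world has none). Each returns a list of dicts, best first, with "confidence" (0 to 1); they miss things now and then, are a little off and sometimes report something else, mostly with a low value. They report only what shows in the picture. A call takes as long as a camera call.
- r.spot_in(camera, name): "box" ([centre column, centre row, width, height] in pixels, round what is visible of it).
The state is a dict: "t": time; "qpos": joint angles; "qd": joint speeds; "effort": joint torques, N m; "position": TCP position; "tool_rot": TCP orientation; "contact_force": force on the tool from outside, world axes, zero at the start; "torque": the same for the moment, N m; "width": finger opening in m; "gripper_force": force on a finger pad.
Only numpy, scipy, OpenCV 4.12 (cv2) and the standard library are available. Lean on these libraries where they do the work, as an engineer would, in place of code of your own. Each camera call takes 0.05 s, during which the arm holds its last target. There are 200 camera calls.

## Working session

There is one attempt and no reset: what is moved stays moved. The work goes in short steps, Python scripts to look and compute and a tool call to move; the robot and the scene stay as the last step left them, time stands still between calls to the robot, and variables do not carry over. Pictures are saved under pics/ and viewed, at most 10 in all, crops included, and the job is handed in when it is done.

Besides the shell and the picture viewer there is one more tool, called after "Emit:" by a JSON object that holds its "name" and its "arguments", one argument or row to a line. servo_tool: Moves the arm, as the interface text tells. Its arguments: {"type":"object","properties":{"moves":{"type":"array","items":{"type":"array","items":{"type":"array","items":{"type":"number"}}}},"grip_force":{"type":"number"}},"required":["moves"]}

```bash
mkdir -p pics; cat > h.py <<'E'
import numpy as np, cv2
from cell import r
def grab(n,save=None):
    f=r.grab_frame(n)
    if save: cv2.imwrite('pics/'+save,f['img'])
    return f
def ray(f,u,v):
    F=f['img'].shape[0]/2/np.tan(np.radians(f['fovy'])/2)
    d=np.array([(u-f['cx'])/F,-(v-f['cy'])/F,-1.])
    A=np.array(f['attitude'],float)
    R=A if A.shape==(3,3) else cv2.Rodrigues(A)[0]
    return np.array(f['origin'],float),R@d
def onz(f,u,v,z):
    o,d=ray(f,u,v); return o+d*(z-o[2])/d[2]
def tri(p):
    A=0;b=0
    for f,u,v in p:
        o,d=ray(f,u,v); d=d/np.linalg.norm(d); P=np.eye(3)-np.outer(d,d); A=A+P;b=b+P@o
    return np.linalg.solve(A,b)
E
python3 - <<'E'
from h import *
for n in('top','scene'):
    f=grab(n,n+'0.png'); print(n,{k:v for k,v in f.items() if k!='img'})
    for t in('strip','rocker','free_socket','charger_large','charger_small','adapter_square','adapter_round','adapter_long'):
        print(t,[(np.round(d['box']).tolist(),round(d['confidence'],2)) for d in r.spot_in(n,t)[:3]])
s=r.get_state();print(s['t'],s['position'],s['tool_rot'],s['contact_force'])
E
```

```text
top {'fovy': 43.74234776357357, 'cx': 262.37625071419376, 'cy': 183.82704569778576, 'origin': array([0.3826711 , 0.00645407, 1.32802194]), 'attitude': array([ 0.09351293, -0.11695824, -1.55819188])}
strip [([252.0, 169.0, 108.0, 46.0], 0.84)]
rocker [([240.0, 171.0, 15.0, 18.0], 0.41)]
free_socket [([239.0, 172.0, 14.0, 18.0], 0.66)]
charger_large [([372.0, 226.0, 32.0, 25.0], 0.93)]
charger_small [([154.0, 212.0, 18.0, 15.0], 0.79)]
adapter_square [([273.0, 160.0, 19.0, 16.0], 0.49)]
adapter_round [([370.0, 227.0, 31.0, 22.0], 0.74), ([293.0, 156.0, 14.0, 18.0], 0.56)]
adapter_long [([257.0, 166.0, 12.0, 20.0], 0.84), ([294.0, 155.0, 12.0, 16.0], 0.62)]
scene {'fovy': 43.488150437391276, 'cx': 255.83363313604374, 'cy': 192.16694993797637, 'origin': array([1.10562643, 0.47289744, 1.20018541]), 'attitude': array([0.29348131, 0.63735615, 2.17595996])}
strip [([248.0, 218.0, 106.0, 53.0], 0.62)]
rocker [([284.0, 225.0, 17.0, 7.0], 0.49)]
free_socket [([261.0, 216.0, 20.0, 20.0], 0.67)]
charger_large [([199.0, 125.0, 26.0, 20.0], 0.88), ([248.0, 218.0, 106.0, 52.0], 0.6)]
charger_small [([356.0, 238.0, 22.0, 15.0], 0.6)]
adapter_square [([228.0, 204.0, 19.0, 18.0], 0.74)]
adapter_round []
adapter_long [([243.0, 209.0, 21.0, 21.0], 0.75)]
0.9 [ 0.2154398  -0.61325782  0.25002865] [3.09683124e+00 5.28098516e-01 5.11420375e-05] [ 0.06492443 -0.05529131 -0.74529351]
```

```bash
python3 - <<'E'
import cv2
t=cv2.imread('pics/top0.png');s=cv2.imread('pics/scene0.png')
cv2.imwrite('pics/t1.png',cv2.resize(t[100:260,140:410],(810*80//81,474),interpolation=cv2.INTER_CUBIC))
cv2.imwrite('pics/s1.png',cv2.resize(s[110:260,180:380],(800,600),interpolation=cv2.INTER_CUBIC))
E
```

```text
(no output)
```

View pics/t1.png

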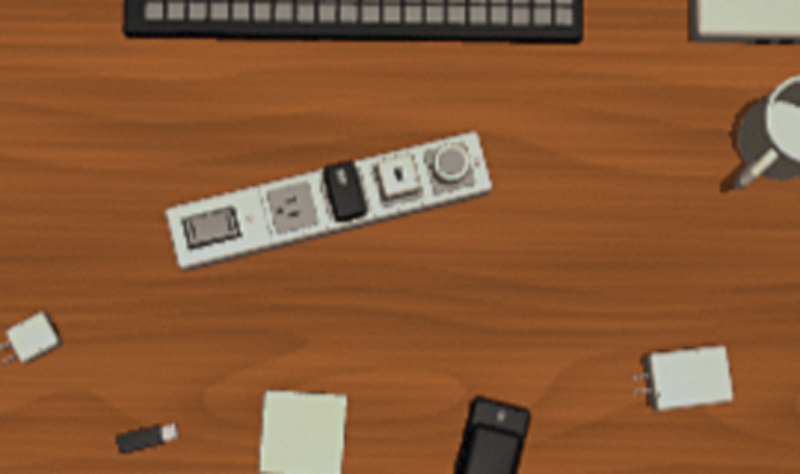

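View pics/s1.png

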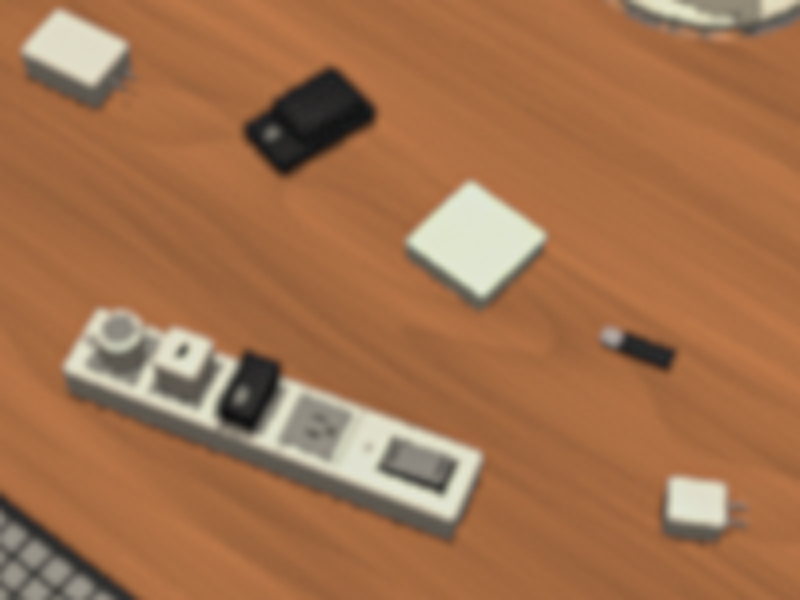

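View pics/scene0.png

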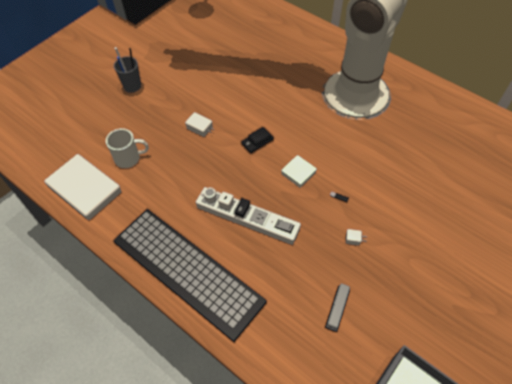

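```bash
python3 - <<'E'
from h import *
T=grab('top');S=grab('scene')
t=lambda u,v:(T,140+u*.3375,100+v*160/474)
s=lambda u,v:(S,180+u*.25,110+v*.25)
for n,a,b,z in(('sock',(291,208),(316,427),.036),('rocker',(212,227),(418,463),.042),('chL',(691,377),(76,48),.032),('chS',(32,337),(697,502),.028)):
    print(n,tri([t(*a),s(*b)]).round(4),onz(*t(*a),z).round(4),onz(*s(*b),z).round(4))
c=[onz(*t(*p),.034) for p in((165,208),(476,132),(490,188),(180,267))]
print('strip corners top',np.round(c,4).tolist())
m=(c[0]+c[3])/2-(c[1]+c[2])/2; print('len',np.linalg.norm(m),'w',np.linalg.norm(c[0]-c[3]),'yaw of y axis',np.degrees(np.arctan2(m[1],m[0])),'centre',sum(c)/4)
c=[onz(*s(*p),.034) for p in((98,310),(482,455),(455,520),(65,368))]
print('scene',np.round(c,4).tolist()); m=(c[1]+c[2])/2-(c[0]+c[3])/2
print(np.linalg.norm(m),np.linalg.norm(c[0]-c[3]),np.degrees(np.arctan2(m[1],m[0])),sum(c)/4)
for n,p in(('sq',(396,175)),('rd',(450,160)),('long',(344,190))): print(n,onz(*t(*p),.066).round(3))
print('mouse',onz(*t(495,440),.034).round(3),'notes',onz(*t(303,432),.02).round(3),'mug',onz(*t(800,125),.09).round(3))
E
```

```text
sock [0.5935 0.0558 0.0335] [0.594  0.0543 0.036 ] [0.5937 0.0582 0.036 ]
rocker [0.574  0.1287 0.0372] [0.5746 0.1261 0.042 ] [0.5748 0.1322 0.042 ]
chL [ 0.441  -0.3125  0.0285] [ 0.4423 -0.3137  0.032 ] [ 0.4419 -0.3077  0.032 ]
chS [0.4724 0.2922 0.0234] [0.4731 0.2894 0.028 ] [0.4737 0.2945 0.028 ]
strip corners top [[0.593, 0.1706, 0.034], [0.6682, -0.117, 0.034], [0.6153, -0.1299, 0.034], [0.5383, 0.1553, 0.034]]
len 0.296313477977392 w 0.05678499942611472 yaw of y axis 104.87411117781834 centre [0.60371027 0.01977572 0.034     ]
scene [[0.6157, -0.1262, 0.034], [0.5387, 0.1605, 0.034], [0.5904, 0.1757, 0.034], [0.6667, -0.1115, 0.034]]
0.2970327364777976 0.053094727511958886 104.95613928846777 [0.60282972 0.02460222 0.034     ]
sq [ 0.62  -0.041  0.066]
rd [ 0.635 -0.09   0.066]
long [0.606 0.006 0.066]
mouse [ 0.384 -0.134  0.034] notes [0.389 0.041 0.02 ] mug [ 0.666 -0.402  0.09 ]
```

Emit:
{"name": "servo_tool", "arguments": {
  "moves": [
    [[10, 20, 0, 0, 0, 0.05, 1], [25, 50, 0, 0, 0, 0.11, 1], [40, 85, 0, 0, 0, 0.17, 1], [55, 120, 0, 0, 0, 0.24, 1], [71, 154, 0, 0, 0, 0.31, 1], [87, 188, 0, 0, 0, 0.37, 1], [103, 222, 0, 0, 0, 0.43, 1], [118, 254, 0, 0, 0, 0.5, 1]]
  ]
}}

```text
t: 1.67
position: [0.3341, -0.3573, 0.2503]
tool_rot: [2.867, 1.283, -0.0]
contact_force: [-0.4, 0.0, -0.5]
width: -0.0001
gripper_force: 0.0
```

Emit:
{"name": "servo_tool", "arguments": {
  "moves": [
    [[15, 32, 0, 0, 0, 0.06, 1], [30, 64, 0, 0, 0, 0.12, 1], [45, 96, 0, 0, 0, 0.19, 1], [59, 127, 0, 0, 0, 0.25, 1], [74, 159, 0, 0, 0, 0.31, 1], [89, 191, 0, 0, 0, 0.37, 1], [103, 222, 0, 0, 0, 0.43, 1], [118, 254, 0, 0, 0, 0.5, 1]]
  ]
}}

```text
t: 2.33
position: [0.4518, -0.104, 0.2504]
tool_rot: [2.461, 1.95, -0.0]
contact_force: [0.4, 0.0, -0.4]
width: 0.0001
gripper_force: 0.0
```

Emit:
{"name": "servo_tool", "arguments": {
  "moves": [
    [[15, 32, 0, 0, 0, 0.06, 1], [30, 64, 0, 0, 0, 0.12, 1], [45, 96, 0, 0, 0, 0.19, 1], [61, 131, 0, 0, 0, 0.25, 1], [79, 170, 0, 0, 0, 0.31, 1], [97, 208, 0, 0, 0, 0.37, 1], [110, 236, 0, 0, 0, 0.43, 1], [118, 254, 0, 0, 0, 0.5, 1]]
  ]
}}

```text
t: 3.0
position: [0.5702, 0.1534, 0.2504]
tool_rot: [-1.897, -2.503, -0.004]
contact_force: [0.1, 0.2, -0.4]
width: -0.0001
gripper_force: 0.0
```

Emit:
{"name": "servo_tool", "arguments": {
  "moves": [
    [[0, 0, -15, 0, 0, 0, 1], [0, 0, -40, 0, 0, 0, 1], [0, 0, -70, 0, 0, 0, 1], [0, 0, -105, 0, 0, 0, 1], [0, 0, -135, 0, 0, 0, 1], [0, 0, -155, 0, 0, 0, 1], [0, 0, -165, 0, 0, 0, 1], [0, 0, -165, 0, 0, 0, 1]]
  ]
}}

```text
t: 3.67
position: [0.568, 0.1481, 0.0827]
tool_rot: [-1.904, -2.495, 0.005]
contact_force: [-0.0, -0.8, -0.1]
width: 0.0003
gripper_force: 0.0
```

```bash
python3 - <<'E'
from h import *
s=r.get_state();print(s['t'],s['position'],s['tool_rot'],s['qpos'])
T=grab('top','t2.png');S=grab('scene','s2.png')
a=cv2.resize(T['img'][130:230,190:290],(400,400),interpolation=cv2.INTER_CUBIC);b=cv2.resize(S['img'][160:260,220:320],(400,400),interpolation=cv2.INTER_CUBIC)
cv2.imwrite('pics/c2.png',np.hstack([a,b]))
E
```

```text
3.6667 [0.56797659 0.14813784 0.08274692] [-1.90433553 -2.4952559   0.00481093] [ 0.30287402  0.73320855 -0.82205911  1.81732462  0.67441537  0.90133935
 -0.56739141]
```

View pics/c2.png

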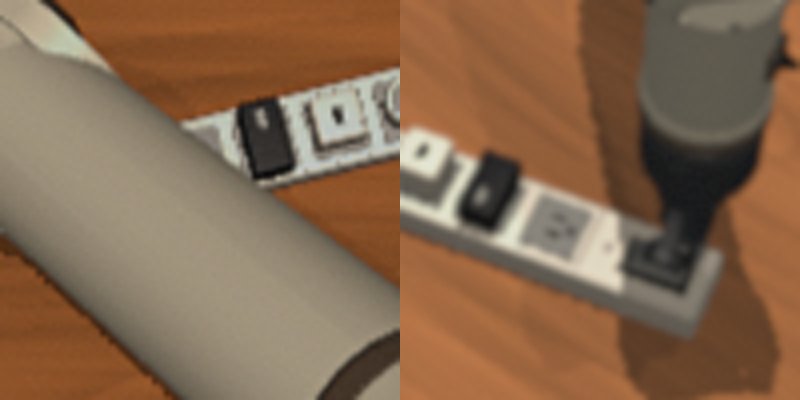

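Emit:
{"name": "servo_tool", "arguments": {
  "moves": [
    [[0, 0, -6, 0, 0, 0, 1], [0, 0, -11, 0, 0, 0, 1], [0, 0, -14, 0, 0, 0, 1], [0, 0, -16, 0, 0, 0, 1], [0, 0, -18, 0, 0, 0, 1], [0, 0, -20, 0, 0, 0, 1], [0, 0, -21, 0, 0, 0, 1], [0, 0, -21, 0, 0, 0, 1]]
  ]
}}

```text
t: 4.43
position: [0.5695, 0.1489, 0.064]
tool_rot: [-1.906, -2.497, -0.0]
contact_force: [0.2, 0.8, 0.4]
width: 0.0001
gripper_force: 0.0
```

Emit:
{"name": "servo_tool", "arguments": {
  "moves": [
    [[0, 0, -1, 0, 0, 0, 1], [0, 0, -2, 0, 0, 0, 1], [0, 0, -3, 0, 0, 0, 1], [0, 0, -4, 0, 0, 0, 1], [0, 0, -4, 0, 0, 0, 1], [0, 0, -5, 0, 0, 0, 1], [0, 0, -5, 0, 0, 0, 1], [0, 0, -5, 0, 0, 0, 1]]
  ]
}}

```text
t: 5.1
position: [0.5694, 0.1495, 0.0593]
tool_rot: [-1.905, -2.498, -0.001]
contact_force: [-1.3, 2.3, 4.8]
width: 0.0003
gripper_force: 2.5
```

Contact, about 5 N. Pressing a little further.

Emit:
{"name": "servo_tool", "arguments": {
  "moves": [
    [[0, 0, -1, 0, 0, 0, 1], [0, 0, -1, 0, 0, 0, 1], [0, 0, -2, 0, 0, 0, 1], [0, 0, -2, 0, 0, 0, 1], [0, 0, -3, 0, 0, 0, 1], [0, 0, -3, 0, 0, 0, 1], [0, 0, -3, 0, 0, 0, 1], [0, 0, -3, 0, 0, 0, 1]]
  ]
}}

```text
t: 5.77
position: [0.5696, 0.1496, 0.0587]
tool_rot: [1.904, 2.497, 0.0]
contact_force: [-8.4, 0.2, 24.6]
width: 0.0
gripper_force: 12.1
```

Emit:
{"name": "servo_tool", "arguments": {
  "moves": [
    [[0, 0, 3, 0, 0, 0, 1], [0, 0, 10, 0, 0, 0, 1], [0, 0, 25, 0, 0, 0, 1], [0, 0, 45, 0, 0, 0, 1], [0, 0, 75, 0, 0, 0, 1], [-5, -10, 105, 0, 0, 0, 1], [-15, -40, 125, 0, 0, 0, 1], [-25, -70, 135, 0, 0, 0, 1]]
  ]
}}

```text
t: 6.43
position: [0.5457, 0.08, 0.1947]
tool_rot: [1.9, 2.498, 0.006]
contact_force: [0.6, -0.8, 0.5]
width: 0.0
gripper_force: 0.0
```

```bash
python3 - <<'E'
from h import *
s=r.get_state();print(s['t'],s['position'],s['contact_force'])
T=grab('top');S=grab('scene');A=cv2.imread('pics/scene0.png')
z=lambda i:cv2.resize(i[205:245,260:310],(500,400),interpolation=cv2.INTER_CUBIC)[:,50:450]
cv2.imwrite('pics/c3.png',np.hstack([z(A),z(S['img'])]))
E
```

```text
6.4333 [0.54569059 0.07997643 0.19469556] [ 0.64520757 -0.83790613  0.48910997]
```

View pics/c3.png

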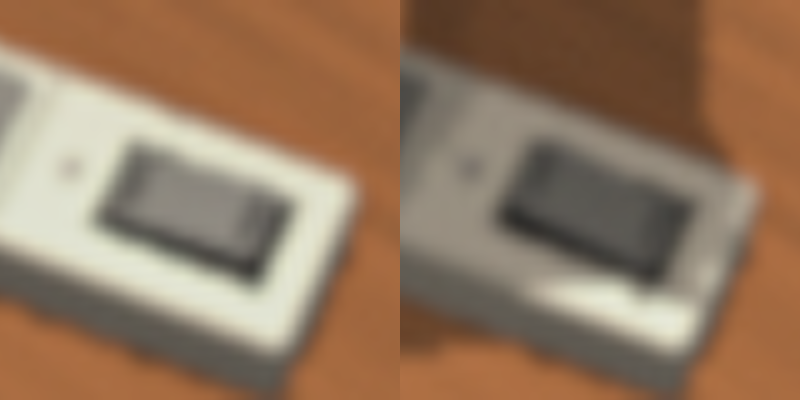

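Emit:
{"name": "servo_tool", "arguments": {
  "moves": [
    [[-3, -12, 0, 0, 0, 0, 1], [-8, -30, 0, 0, 0, 0, 1], [-15, -55, 0, 0, 0, 0, 1], [-22, -83, 0, 0, 0, 0, 1], [-30, -111, 0, 0, 0, 0, 1], [-37, -139, 0, 0, 0, 0, 1], [-45, -167, 0, 0, 0, 0, 1], [-52, -196, 0, 0, 0, 0, 1]]
  ]
}}

```text
t: 7.2
position: [0.4918, -0.1185, 0.1913]
tool_rot: [-1.906, -2.498, 0.001]
contact_force: [0.8, 0.1, 0.2]
width: 0.0001
gripper_force: 0.0
```

Emit:
{"name": "servo_tool", "arguments": {
  "moves": [
    [[-8, -30, 0, 0, 0, 0, 1], [-16, -60, 0, 0, 0, 0, 1], [-24, -90, 0, 0, 0, 0, 1], [-32, -120, 0, 0, 0, 0, 1], [-40, -150, 0, 0, 0, 0, 1], [-47, -175, 0, 0, 0, 0, 1], [-51, -190, 0, 0, 0, 0, 1], [-52, -195, 0, 0, 0, 0, 1]]
  ]
}}

```text
t: 7.87
position: [0.4388, -0.316, 0.1909]
tool_rot: [-1.913, -2.492, 0.002]
contact_force: [-0.3, -0.5, -0.3]
width: -0.0001
gripper_force: 0.0
```

```bash
python3 - <<'E'
from h import *
s=r.get_state();print(s['t'],s['position'],s['qpos'])
T=grab('top','t4.png');S=grab('scene','s4.png');A=cv2.imread('pics/scene0.png');B=cv2.imread('pics/top0.png')
z=lambda i:cv2.resize(i[205:245,260:310],(400,300),interpolation=cv2.INTER_CUBIC)
w=lambda i:cv2.resize(i[157:196,186:238],(400,300),interpolation=cv2.INTER_CUBIC)
cv2.imwrite('pics/c4.png',np.vstack([np.hstack([z(A),z(S['img'])]),np.hstack([w(B),w(T['img'])])]))
E
```

```text
7.8667 [ 0.43883317 -0.31600922  0.19086393] [ 1.30925999  0.5147452  -0.94466478  1.87042811  0.49195136  1.01005753
  0.41532556]
```

View pics/c4.png

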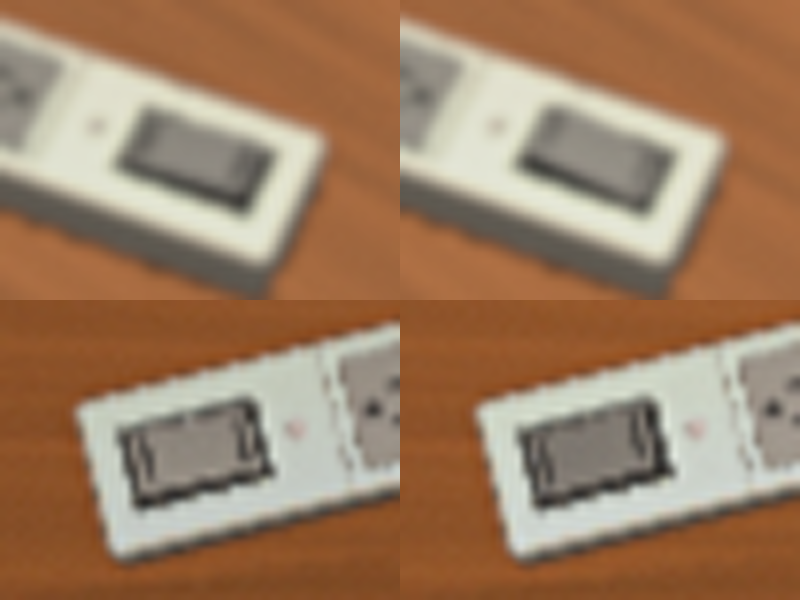

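Emit:
{"name": "servo_tool", "arguments": {
  "moves": [
    [[0, 0, -10, 0, 0, 0, 1], [0, 0, -30, 0, 0, 0, 1], [0, 0, -52, 0, 0, 0, 1], [0, 0, -75, 0, 0, 0, 1], [1, 1, -92, 0, 0, 0, 1], [1, 1, -104, 0, 0, 0, 1], [1, 1, -110, 0, 0, 0, 1], [1, 1, -113, 0, 0, 0, 1]]
  ]
}}

```text
t: 8.63
position: [0.4416, -0.3097, 0.0772]
tool_rot: [-1.902, -2.498, -0.001]
contact_force: [0.5, 0.7, 1.2]
width: 0.0
gripper_force: 0.0
```

Emit:
{"name": "servo_tool", "arguments": {
  "moves": [
    [[0, 0, 0, 0, 0, 0, 1], [0, 0, 0, 0, 0, 0, 1], [0, 0, 0, 0, 0, 0, 1], [0, 0, 0, 0, 0, 0, 1], [0, 0, 0, 0, 0, 0, 1], [0, 0, 0, 0, 0, 0, 1], [0, 0, 0, 0, 0, 0, 1], [0, 0, 0, 0, 0, 0, 1]]
  ]
}}

```text
t: 9.3
position: [0.4414, -0.3114, 0.0781]
tool_rot: [1.906, 2.497, -0.0]
contact_force: [0.1, 0.4, 0.3]
width: 0.0001
gripper_force: 0.0
```

```bash
python3 - <<'E'
from h import *
s=r.get_state();print(s['t'],s['position'],s['contact_force'])
T=grab('top');S=grab('scene')
cv2.imwrite('pics/c5.png',np.hstack([cv2.resize(i,(400,400),interpolation=cv2.INTER_CUBIC) for i in(T['img'][180:270,325:415],S['img'][80:170,155:245])]))
E
```

```text
9.3 [ 0.44143122 -0.31137566  0.07813553] [0.09857284 0.36895563 0.3127143 ]
```

View pics/c5.png

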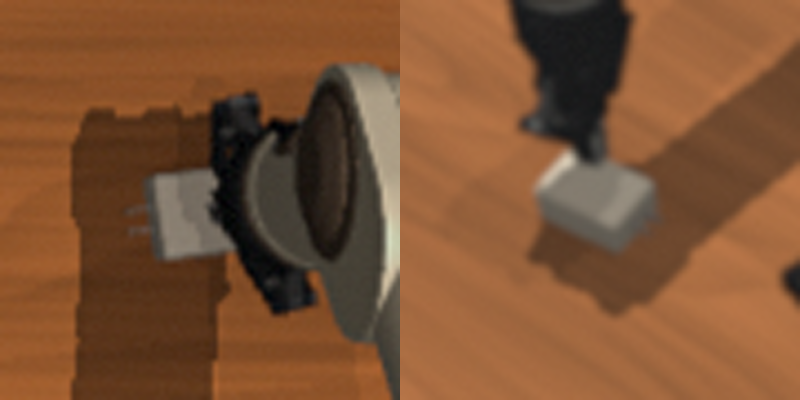

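Emit:
{"name": "servo_tool", "arguments": {
  "moves": [
    [[0, 0, 0, 0, 0, 0, 1], [0, 0, 0, 0, 0, 0, 1], [0, 0, 0, 0, 0, 0, 1], [0, 0, 0, 0, 0, 0, 1], [0, 0, 0, 0, 0, 0, 1], [0, 0, 0, 0, 0, 0, 1], [0, 0, 0, 0, 0, 0, 1], [0, 0, 0, 0, 0, 0, 1]]
  ]
}}

```text
t: 10.07
position: [0.4415, -0.3112, 0.078]
tool_rot: [-1.906, -2.497, -0.0]
contact_force: [0.4, 0.7, -0.1]
width: 0.0
gripper_force: 0.0
```

Emit:
{"name": "servo_tool", "arguments": {
  "moves": [
    [[0, 0, 0, 0, 0, 0, 1], [0, 0, 0, 0, 0, 0, 1], [0, 0, 0, 0, 0, 0, 1], [0, 0, 0, 0, 0, 0, 1], [0, 0, 0, 0, 0, 0, 1], [0, 0, 0, 0, 0, 0, 1], [0, 0, 0, 0, 0, 0, 1], [0, 0, 0, 0, 0, 0, 1]]
  ]
}}

```text
t: 10.73
position: [0.4415, -0.3112, 0.078]
tool_rot: [-1.906, -2.497, -0.0]
contact_force: [0.1, -1.1, -0.1]
width: -0.0002
gripper_force: 0.0
```

Emit:
{"name": "servo_tool", "arguments": {
  "moves": [
    [[0, 0, 0, 0, 0, 0, 1], [0, 0, 0, 0, 0, 0, 1], [0, 0, 0, 0, 0, 0, 1], [0, 0, 5, 0, 0, 0, 1], [0, 0, 20, 0, 0, 0, 1], [0, 0, 45, 0, 0, 0, 1], [0, 0, 75, 0, 0, 0, 1], [0, 0, 100, 0, 0, 0, 1]]
  ]
}}

```text
t: 11.4
position: [0.442, -0.3109, 0.1807]
tool_rot: [1.904, 2.498, 0.001]
contact_force: [1.0, -0.4, -0.8]
width: -0.0001
gripper_force: 0.0
```

Emit:
{"name": "servo_tool", "arguments": {
  "moves": [
    [[5, 12, 4, 0, 0, 0, 1], [12, 30, 10, 0, 0, 0, 1], [22, 53, 15, 0, 0, 0, 1], [33, 79, 20, 0, 0, 0, 1], [44, 105, 20, 0, 0, 0, 1], [55, 131, 20, 0, 0, 0, 1], [66, 157, 20, 0, 0, 0, 1], [76, 183, 20, 0, 0, 0, 1]]
  ]
}}

```text
t: 12.07
position: [0.5179, -0.1264, 0.1988]
tool_rot: [1.905, 2.497, 0.0]
contact_force: [0.1, -0.1, -1.1]
width: -0.0001
gripper_force: 0.0
```

Emit:
{"name": "servo_tool", "arguments": {
  "moves": [
    [[11, 27, 0, 0, 0, 0, 1], [22, 54, 0, 0, 0, 0, 1], [34, 82, 0, 0, 0, 0, 1], [46, 110, 0, 0, 0, 0, 1], [57, 138, 0, 0, 0, 0, 1], [67, 163, 0, 0, 0, 0, 1], [74, 178, 0, 0, 0, 0, 1], [76, 184, 0, 0, 0, 0, 1]]
  ]
}}

```text
t: 12.73
position: [0.5938, 0.0604, 0.1991]
tool_rot: [-1.899, -2.502, -0.004]
contact_force: [-0.4, 0.4, 0.6]
width: -0.0001
gripper_force: 0.0
```

Emit:
{"name": "servo_tool", "arguments": {
  "moves": [
    [[0, 0, 0, 0, 0, 0, 1], [0, 0, -10, 0, 0, 0, 1], [0, 0, -25, 0, 0, 0, 1], [0, 0, -42, 0, 0, 0, 1], [0, 0, -58, 0, 0, 0, 1], [0, 0, -70, 0, 0, 0, 1], [0, 0, -77, 0, 0, 0, 1], [0, 0, -80, 0, 0, 0, 1]]
  ]
}}

```text
t: 13.4
position: [0.5923, 0.0544, 0.116]
tool_rot: [-1.906, -2.494, 0.003]
contact_force: [0.1, 0.4, 0.4]
width: -0.0002
gripper_force: 0.0
```

```bash
python3 - <<'E'
from h import *
s=r.get_state();print(s['t'],s['position'],s['contact_force'])
T=grab('top');S=grab('scene')
cv2.imwrite('pics/c6.png',np.hstack([cv2.resize(i,(400,400),interpolation=cv2.INTER_CUBIC) for i in(T['img'][130:210,200:280],S['img'][160:240,220:300])]))
E
```

```text
13.4 [0.59225199 0.05441176 0.11598517] [0.10144599 0.40107734 0.38307792]
```

View pics/c6.png

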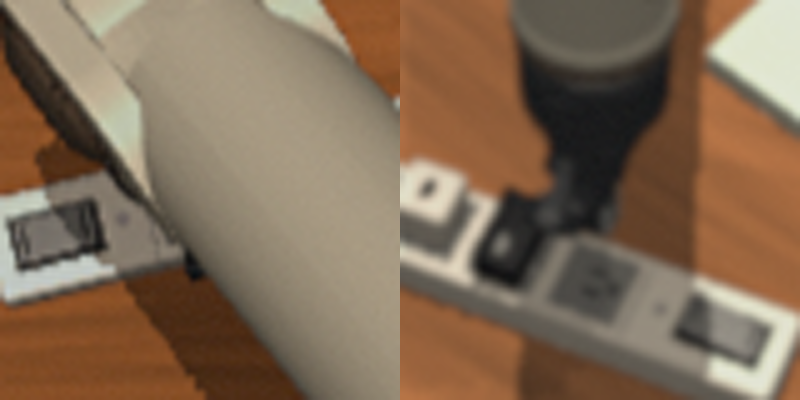

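```bash
python3 - <<'E'
from h import *
S=grab('scene')
for p in((259,216.75),(254.4,205)): print(onz(S,*p,.036).round(4),onz(S,*p,.097).round(4))
E
```

```text
[0.5937 0.0582 0.036 ] [0.6205 0.0799 0.097 ]
[0.5722 0.0243 0.036 ] [0.6001 0.0478 0.097 ]
```

Emit:
{"name": "servo_tool", "arguments": {
  "moves": [
    [[0, 1, -4, 0, 0, 0, 1], [0, 1, -9, 0, 0, 0, 1], [0, 1, -15, 0, 0, 0, 1], [0, 1, -21, 0, 0, 0, 1], [0, 1, -26, 0, 0, 0, 1], [0, 1, -30, 0, 0, 0, 1], [0, 1, -33, 0, 0, 0, 1], [0, 1, -34, 0, 0, 0, 1]]
  ]
}}

```text
t: 14.22
position: [0.5931, 0.0567, 0.0833]
tool_rot: [-1.905, -2.497, 0.001]
contact_force: [0.1, 0.5, 0.8]
width: 0.0002
gripper_force: 0.0
```

Emit:
{"name": "servo_tool", "arguments": {
  "moves": [
    [[0, 0, 0, 0, 0, 0, 1], [0, 0, 0, 0, 0, 0, 1], [0, 0, 0, 0, 0, 0, 1], [0, 0, 0, 0, 0, 0, 1], [0, 0, 0, 0, 0, 0, 1], [0, 0, 0, 0, 0, 0, 1], [0, 0, 0, 0, 0, 0, 1], [0, 0, 0, 0, 0, 0, 1]]
  ]
}}

```text
t: 14.88
position: [0.5935, 0.0567, 0.0841]
tool_rot: [1.906, 2.497, 0.0]
contact_force: [0.0, 0.7, -0.8]
width: 0.0002
gripper_force: 0.0
```

Emit:
{"name": "servo_tool", "arguments": {
  "moves": [
    [[0, 0, 0, 0, 0, 0, 1], [0, 0, 0, 0, 0, 0, 1], [0, 0, 0, 0, 0, 0, 1], [0, 0, 0, 0, 0, 0, 1], [0, 0, 0, 0, 0, 0, 1], [0, 0, 0, 0, 0, 0, 1], [0, 0, 0, 0, 0, 0, 1], [0, 0, 0, 0, 0, 0, 1]]
  ]
}}

```text
t: 15.55
position: [0.5934, 0.0567, 0.084]
tool_rot: [-1.906, -2.497, -0.0]
contact_force: [-0.6, -0.8, -0.3]
width: 0.0004
gripper_force: 0.0
```

Emit:
{"name": "servo_tool", "arguments": {
  "moves": [
    [[0, 0, 0, 0, 0, 0, 1], [0, 0, 0, 0, 0, 0, 1], [0, 0, 0, 0, 0, 0, 1], [0, 0, 0, 0, 0, 0, 1], [0, 0, 0, 0, 0, 0, 1], [0, 0, 0, 0, 0, 0, 1], [0, 0, 0, 0, 0, 0, 1], [0, 0, 0, 0, 0, 0, 1]]
  ]
}}

```text
t: 16.22
position: [0.5935, 0.0567, 0.084]
tool_rot: [1.906, 2.497, 0.0]
contact_force: [0.4, 1.2, 0.4]
width: -0.0001
gripper_force: 0.0
```

```bash
python3 - <<'E'
from h import *
s=r.get_state();print(s['t'],s['position'],s['contact_force'])
S=grab('scene')
cv2.imwrite('pics/c7.png',cv2.resize(S['img'][160:240,220:300],(600,600),interpolation=cv2.INTER_CUBIC))
E
```

```text
16.2167 [0.59347652 0.05673787 0.08402975] [0.37283215 1.20889794 0.38645581]
```

View pics/c7.png

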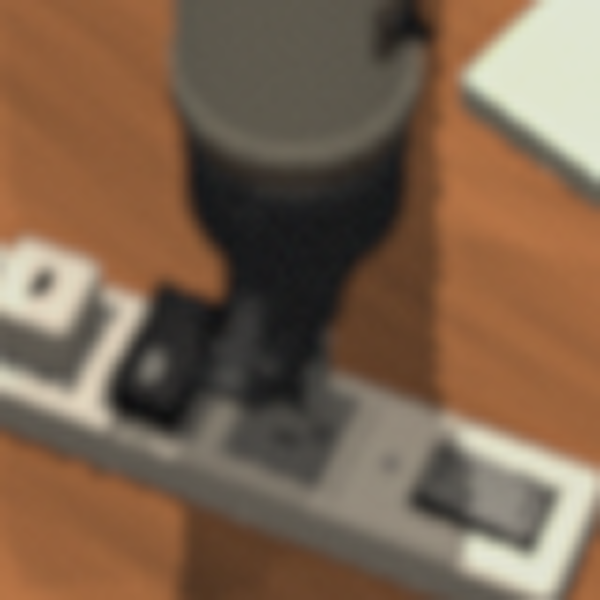

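The fingertips hang over the free socket at about (270, 395) in the crop. They are clear of the black adapter, the rocker is down and there is no contact force, so I'm handing in.

```bash
python3 -c "
from cell import r
print(r.finish_job())"
```

```text
the job is handed in; nothing more can be done
None
```

I switched the rocker off, pointed at the larger charger and then at the free socket for at least two seconds each, and handed the job in at about 16 s still pointing at the socket; the hand-in returned no verdict.

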